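Inspect a varnished curved rail on a coasting finishing turntable

ROBOT

A 7-joint arm with a two-finger parallel gripper is mounted at the origin on the work surface. World frame = base frame: x ahead of the robot, y to its left, z up, the work surface at z = 0. Lengths are in m, angles in rad, forces in N, time in s.
With the tool pointing down it reaches from about 0.4 to 0.875 m from the base axis. Payload 6.5 kg.
Tool frame: the origin (TCP) lies where the fingers leave the gripper's body, on its centre line; the fingertips stand 64 mm ahead of it and the grasp point (between the pads) lies 45 mm ahead of it; z points along the fingers, y is the direction in which the jaws open and shut (so a half turn about z gives the same grasp; the last joint's range is limited). The gripper opens to 88 mm and grips with 3 to 60 N. Pads are 18 mm wide; open, the fingers measure 123 mm over their backs; the gripper's body (75 mm by 187 mm) begins 45 mm behind the grasp point.
Start: joints at [-1.321, 0.536, -0.004, 1.538, 0.003, 1.067, -0.071], TCP at [0.202, 0.618, 0.303] pointing down, gripper open.
Joint ranges: [-2.7, 2.7], [-0.37, 2.16], [-1.27, 1.26], [0.24, 2.4], [-1.31, 4.45], [0.19, 1.91], [-2.76, 2.76]. Speed limits (rad/s): [2.39, 2.39, 3.14, 3.14, 3.14, 3.14, 3.14].

INTERFACE

Orientations are given as [roll, pitch, yaw] about the fixed x, y, z axes, in that order (R = Rz(yaw) Ry(pitch) Rx(roll)).
In Python, from station import monitor, imaging, ctrl gives the robot as it stands.
- The arm moves only by the tool play_rows, never from a script. Its argument "targets" is a list of rows, each a list of 5 numbers: the opening in per cent of the stroke, from 0 (shut) to 100 (fully open), then the shift along the tool's x, y, z in mm, then the turn about the tool's z in rad. A call has 1 to 12 rows; each row shifts and turns the commanded pose from where the row before left it, along the tool's axes as they then stand; what a row does not reach is not made up. A row lasts 1/10 s, in which the tool goes at most 50 mm and 8.59 degrees, less where a joint would pass 70% of its speed; a pose out of reach is approached as far as the arm can. A call with a gripper value outside its range is refused whole. The fingers move at their own pace and stop on an object; "squeeze" is the grip in N (left out, the last holds). Time passes only in rows, so rows that do not move let the fingers close. It gives the time, the measured TCP pose, the force and the opening at its end, in the units of the state.
- monitor.sense(): the state, without advancing time (a new reading comes with each control period).
- imaging.capture(name): name is "scene" or "top" or "wrist"; returns a dict with "color" (384x512x3 uint8, red, green, blue), "mtx" (3x3 intrinsics, pixels), "eye" and "attitude" of the camera in the world; the wrist camera has in their place "mount" (4x4, takes a point from camera to tool coordinates, whose origin is the TCP and whose axes are the flange's). Camera axes: x right, y up, looking along -z (the intrinsics and any distortion apply to the point x, -y, -z); pixel columns grow to the right and rows downward; lengths in m; the calibration is good to about 2 mm. The wrist camera is an equidistant fisheye: a pixel r from the principal point sees the ray r / f radians off the axis. A picture is of the moment at which its call begins: read the wrist's pose just before it. There is no depth.
- ctrl.hand_in(): hands the job in, once; it reports no verdict.
The state is a dict: "clock": time; "qpos": joint angles; "dq": joint speeds; "tau": joint torques, N m; "eef_pos": TCP position; "ee_rot": TCP orientation; "wrist_force": force on the tool from outside, world axes, zero at the start; "wrist_torque": the same for the moment, N m; "grip_width": finger opening in m.
Only numpy, scipy, OpenCV 4.12 (cv2) and the standard library are available. Lean on these libraries where they do the work, as an engineer would, in place of code of your own. Each camera call takes 0.05 s, during which the arm holds its last target. There are 200 camera calls.

TASK

Inspect the repair in the varnished wooden rail while it turns through the lamp light: using the red hand post, set the turntable coasting counter-clockwise (seen from above) at about one turn in five seconds, let go, and while it turns untouched keep the gripper (the point between its finger pads) straight above the dark round plug, within 2.5 cm sideways and 5 to 15 cm above it, for a good 6 seconds without a break. Then stop the turntable and park it at rest with the red post right at the yellow pointer, and let go. Handle it smoothly so that the loose rail stays centred and flat on the platter, never spin it faster than a turn in three seconds, and leave the other things on the bench alone.

Things in the scene. Friction and masses are not known exactly. Their poses are not given: they have to be found in the camera images.
- turntable: fixed round grey plinth of the turntable, 330 mm diameter, 22 mm high; origin on the turning axis at the bench surface, z up. A yellow pointer block (26 mm wide, outer end 199 mm from the axis) sits at its rim along its own +x axis. The platter above it, plywood with a black rubber mat, is 300 mm in diameter, the mat's top 50 mm above the bench
- platter (a joint): platter angle about the vertical axis, rad, counter-clockwise from above positive; 0 with the red post at the yellow pointer, no stops, keeps counting past 2 pi (again at the pointer). Nominal inertia with rail 0.016 kg m2; viscous drag 0.0008 N m s/rad, dry friction 0.0008 N m: it coasts long, losing about 0.1 rad/s each second at one turn in 5 s (masses vary 30 percent)
- post (a point): centre of the top of the red upright hand post on the platter: cylinder of 30 mm diameter, 75 mm tall above the mat, top 125 mm above the bench, 125 mm from the axis
- park (a point): fixed point where the top centre of the post must be when parked: 125 mm from the axis towards the yellow pointer, 125 mm above the bench
- rail: loose curved rail of pale wood lying on the rubber mat: a 150 degree piece of a ring, inner radius 62 mm, outer radius 104 mm, 30 mm high (top 80 mm above the bench), 0.3 kg; origin at the centre of its arc on its underside, which lies within 3 mm of the turning axis; its own +x points to the middle of the arc
- plug (a point): centre of the dark round repair plug (30 mm diameter, flush) on the top of the rail at the middle of its arc, 83 mm from the arc's centre, 81 mm above the bench. Turns with the platter
- mug: blue mug, 80 mm diameter, 90 mm high, bystander; origin at the centre of its underside
- block: white block 100 x 60 x 50 mm, bystander; origin at the centre of its underside
- glue: white glue bottle with red cap, 60 mm diameter, 160 mm high, bystander; origin at the centre of its underside
- screwdriver: screwdriver lying on the bench, bystander
Not all that is in view belongs to the job. What is meant by the rail is not turquoise, and is the smaller of those in its own colour.

How it is judged:
By the outcome, as a careful person would: the job done as asked, in the order asked, and still so for the second after the job is handed in, with the robot touching nothing.
It also fails if it takes over 67 s, if anything falls off the work surface, if the arm or the gripper's body presses on something with over 40 N, if the wrist force passes 120 N, or if a joint passes its speed limit or range.

## Working session

There is one attempt and no reset: what is moved stays moved. The work goes in short steps, Python scripts to look and compute and a tool call to move; the robot and the scene stay as the last step left them, time stands still between calls to the robot, and variables do not carry over. Pictures are saved under pics/ and viewed, about 8 in all and at most 12, crops included, and the job is handed in when it is done.

Besides the shell and the picture viewer there is one more tool, called after "Request:" as name(argument=value, ...) on one line, values as JSON. play_rows: Moves the arm, as the interface text tells. Its arguments: {"type":"object","properties":{"targets":{"type":"array","items":{"type":"array","items":{"type":"number"}}},"squeeze":{"type":"number"}},"required":["targets"]}

```bash
mkdir -p pics; ls
python3 - <<'E'
from station import monitor, imaging, ctrl
import cv2, numpy as np
s=monitor.sense(); print(s)
a=imaging.capture("scene"); b=imaging.capture("top")
for n,c in(("scene",a),("top",b)):
    print(n,c["mtx"],c["eye"],c["attitude"],[k for k in c])
    np.savez("pics/"+n+".npz",**{k:np.array(v) for k,v in c.items()})
    cv2.imwrite(f"pics/{n}0.png",c["color"][:,:,::-1])
E
```

```text
pics
{'clock': 0.0, 'qpos': array([-1.32119251,  0.53714301, -0.00443994,  1.53890357,  0.00266819,
        1.06733979, -0.07117873]), 'dq': array([-0.00049158,  0.00038403,  0.00078815, -0.00076588, -0.00032058,
        0.00108088,  0.00034113]), 'tau': array([-6.69384026e-04, -5.70971096e+01,  9.90767106e-01, -2.51601470e+01,
       -5.62418299e-02,  1.80265208e-02,  1.70797525e-04]), 'eef_pos': array([0.20173684, 0.61734147, 0.30184215]), 'ee_rot': array([-3.13981371e+00,  1.89969416e-04,  2.82591637e+00]), 'wrist_force': array([-0.39984934,  0.15622472, -0.44054311]), 'wrist_torque': array([ 6.77488863e-02,  2.79399090e-02, -1.63061094e-05]), 'grip_width': 0.08825351472851062}
scene [[370.67829723   0.         252.25169582]
 [  0.         370.67829723 189.16994179]
 [  0.           0.           1.        ]] [1.47265242 0.15439181 0.77436783] [0.99822699 0.00637382 1.72085676] ['color', 'mtx', 'eye', 'attitude']
top [[373.24236355   0.         258.00552022]
 [  0.         373.24236355 194.53374683]
 [  0.           0.           1.        ]] [ 0.38946341 -0.0046841   1.39069604] [ 4.27406140e-02  1.15517206e-03 -1.57525992e+00] ['color', 'mtx', 'eye', 'attitude']
```

View pics/top0.png

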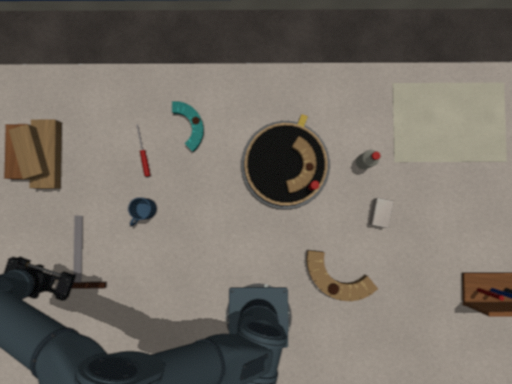

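View pics/scene0.png

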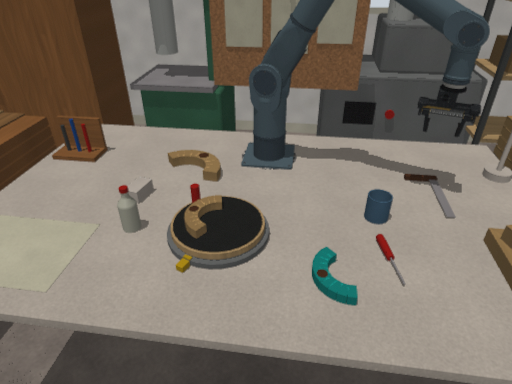

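Top view: turntable centre near (286,164), yellow pointer (303,121), red post (314,186), plug (309,167), pale rail on the mat. The glue (370,160) and white block (381,213) stand to its right.

```bash
cat > h.py <<'E'
import numpy as np, cv2
from scipy.spatial.transform import Rotation as R
from scipy.optimize import least_squares
def proj(c,P):
    P=np.atleast_2d(P); p=(P-c["eye"])@R.from_euler("xyz",c["attitude"]).as_matrix()
    q=np.c_[p[:,0],-p[:,1],-p[:,2]]@np.array(c["mtx"]).T
    return q[:,:2]/q[:,2:]
def back(c,uv,z):
    d=np.linalg.solve(np.array(c["mtx"]),[uv[0],uv[1],1.]); d=R.from_euler("xyz",c["attitude"]).as_matrix()@[d[0],-d[1],-d[2]]
    return np.array(c["eye"])+d*(z-c["eye"][2])/d[2]
def blobs(m,mn=8):
    n,l,s,ce=cv2.connectedComponentsWithStats(m.astype(np.uint8)); return [(s[i,4],ce[i].round(2)) for i in range(1,n) if s[i,4]>=mn]
E
python3 - <<'E'
from h import *
for n in("top","scene"):
    c=dict(np.load(f"pics/{n}.npz")); im=c["color"].astype(int); r,g,b=im[...,0],im[...,1],im[...,2]
    print(n)
    red=(r>110)&(g<60)&(b<70); yel=(r>150)&(g>120)&(b<70)
    for z,m,k in((.125,red,"red"),(.03,yel,"yel")):
        for a,ce in blobs(m): print(k,a,ce,back(c,ce,z).round(4))
    h=cv2.cvtColor(c["color"],cv2.COLOR_RGB2HSV)
    if n=="top":
        # plug + platter edge
        cr=c["color"][110:220,235:345]; cv2.imwrite("pics/crop.png",cv2.resize(cr,None,fx=5,fy=5,interpolation=cv2.INTER_CUBIC)[:,:,::-1])
    else:
        cr=c["color"][170:280,150:290]; cv2.imwrite("pics/crop2.png",cv2.resize(cr,None,fx=5,fy=5,interpolation=cv2.INTER_CUBIC)[:,:,::-1])
E
```

```text
top
red 107 [144.3  162.77] [0.5537 0.3835 0.125 ]
red 33 [375.42 155.42] [ 0.5752 -0.4042  0.125 ]
red 42 [314.62 184.38] [ 0.4773 -0.196   0.125 ]
red 12 [501.83 297.92] [ 0.0931 -0.8192  0.125 ]
yel 38 [301.92 120.05] [ 0.7213 -0.1662  0.03  ]
scene
red 32 [194.34 185.91] [ 0.4842 -0.1916  0.125 ]
red 27 [122.37 187.48] [ 0.5264 -0.4224  0.125 ]
red 152 [384.35 245.37] [0.6966 0.3814 0.125 ]
yel 15 [187.13 256.47] [ 0.7137 -0.1559  0.03  ]
yel 60 [181.35 262.73] [ 0.7408 -0.1646  0.03  ]
```

View pics/crop.png

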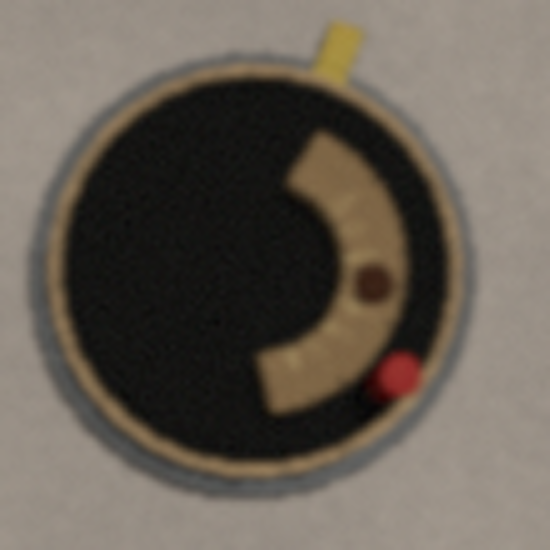

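Crop: the platter rim's centre is near full-picture pixel (286.4,163.9), the plug (309.8,166.8), the post top (315.3,184.5). Now I'll fit these with both cameras.

Run:
```python
from h import *
c=dict(np.load("pics/top.npz")); im=c["color"].astype(np.float32); s=dict(np.load("pics/scene.npz"))
c0=back(c,(286.4,163.9),.05)[:2]; t=np.linspace(0,2*np.pi,180,endpoint=False)
# wood rim: fit r-b saturation ring centre radius in world plane, z=.05
sat=im[...,0]-im[...,2]
for it in range(3):
    rr=np.arange(.13,.165,.0005); pts=[]
    for a in t:
        P=np.c_[c0[0]+rr*np.cos(a),c0[1]+rr*np.sin(a),np.full(len(rr),.049)]
        uv=proj(c,P).astype(np.float32); v=cv2.remap(sat,uv[:,0].reshape(-1,1),uv[:,1].reshape(-1,1),cv2.INTER_LINEAR).ravel()
        w=np.clip(v-v.max()*.5,0,None); pts.append(P[0,:2]*0+c0+(w@rr/w.sum())*np.array([np.cos(a),np.sin(a)]))
    pts=np.array(pts); f=least_squares(lambda p:np.hypot(*(pts-p[:2]).T)-p[2],[*c0,.145],loss="soft_l1",f_scale=.001); c0=f.x[:2]
print("centre",f.x,"rms",np.std(f.fun))
im=im.astype(int);r,g,b=im[...,0],im[...,1],im[...,2]
plug=(r<95)&(r-b>18)&(r>45)&(r-g<45); 
for a,ce in blobs(plug,5):
    if 240<ce[0]<330 and 120<ce[1]<210: print("plug?",a,ce,back(c,ce,.081).round(4))
def rep(n,p): d=p[:2]-c0; print(n,p.round(4),"r",np.hypot(*d).round(4),"ang",np.arctan2(d[1],d[0]).round(4))
rep("plug",back(c,(309.8,166.8),.081)); rep("post",back(c,(315.2,184.3),.125)); rep("post-scene",back(s,(195,185.8),.125))
rep("pointer",back(c,(301.92,120.05),.03)); rep("ptr scene",back(s,(182.5,261.5),.03))
```

```text
centre [ 0.55927051 -0.10337612  0.14468285] rms 0.002517758913744528
plug? 15 [288.  125.2] [ 0.6907 -0.1107  0.081 ]
plug? 104 [257.48 159.41] [ 0.5695 -0.0021  0.081 ]
plug? 77 [316.82 152.39] [ 0.5934 -0.2116  0.081 ]
plug? 255 [304.18 166.07] [ 0.5451 -0.1665  0.081 ]
plug? 6 [256.5 193.5] [0.4491 0.0019 0.081 ]
plug? 17 [307.47 194.71] [ 0.4441 -0.1771  0.081 ]
plug? 20 [285.5  201.55] [ 0.4204 -0.0998  0.081 ]
plug [ 0.5424 -0.1863  0.081 ] r 0.0846 ang -1.7709
post [ 0.4775 -0.1979  0.125 ] r 0.125 ang -2.2836
post-scene [ 0.4833 -0.1896  0.125 ] r 0.115 ang -2.2931
pointer [ 0.7213 -0.1662  0.03  ] r 0.1738 ang -0.3699
ptr scene [ 0.7355 -0.1629  0.03  ] r 0.186 ang -0.3258
```

View pics/crop2.png

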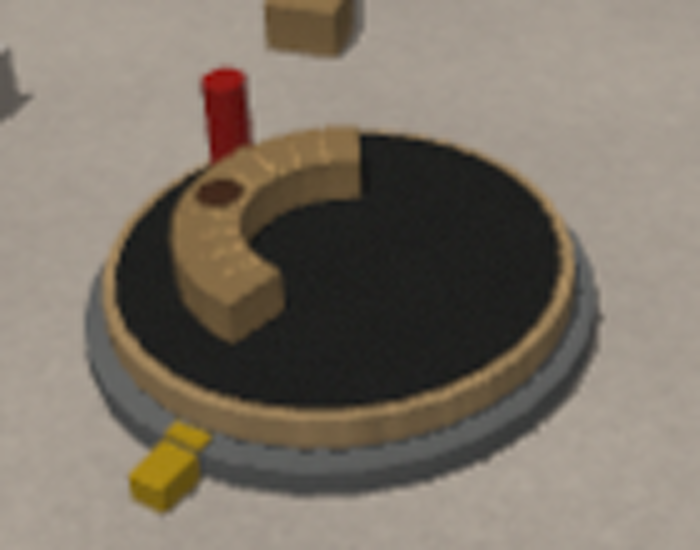

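```bash
cat >> h.py <<'E'
C=np.array([.5593,-.1034]); 
def rows(p0,path,op,rot=None):
    """p0=(x,y,z,yaw) commanded; path: Nx4 world targets per row -> tool rows (mm, rad), tool down; returns rows,end"""
    p=np.array(p0,float); out=[]
    for i,q in enumerate(path):
        c,s=np.cos(p[3]),np.sin(p[3]); d=(np.array(q)[:3]-p[:3])*1000
        tr=[round(c*d[0]+s*d[1],1),round(s*d[0]-c*d[1],1),round(-d[2],1)]
        w=(q[3]-p[3]+np.pi)%(2*np.pi)-np.pi; t=round(-w,3)
        p[:3]+=np.array([c*tr[0]+s*tr[1],s*tr[0]-c*tr[1],-tr[2]])/1000; p[3]-=t
        out.append([op if np.isscalar(op) else op[i],*tr,t])
    return out,p
def show(out):
    for i in range(0,len(out),12): print("["+",".join("["+",".join(f"{v:g}" for v in r)+"]" for r in out[i:i+12])+"]")
def smooth(n): u=np.arange(1,n+1)/n; return u*u*(3-2*u)
E
python3 - <<'E'
from h import *
from station import monitor
s=monitor.sense(); p0=[*s["eef_pos"],s["ee_rot"][2]]
A=np.array(p0); D=np.array([.4775,-.198,.23,.857]); B=np.array([.5,.25,.30,1.9])
u=smooth(36)[:,None]; path=A*(1-u)**2+2*u*(1-u)*B+D*u*u
o,e=rows(p0,path,100); show(o); print(e, np.hypot(path[:,0],path[:,1]).min())
E
```

```text
[[100,-1.8,-1.2,0,0.004],[100,-5.3,-3.4,0,0.013],[100,-8.5,-5.4,0.1,0.019],[100,-11.7,-7.2,0.1,0.028],[100,-14.6,-8.7,0.2,0.034],[100,-17.5,-9.9,0.3,0.04],[100,-20.1,-10.8,0.3,0.046],[100,-22.5,-11.2,0.6,0.052],[100,-24.9,-11.4,0.7,0.056],[100,-27,-11.3,0.9,0.061],[100,-28.9,-10.9,1.1,0.066],[100,-30.7,-10,1.3,0.069]]
[[100,-32.2,-9.1,1.6,0.072],[100,-33.4,-7.9,1.8,0.076],[100,-34.4,-6.4,2.1,0.077],[100,-35.2,-4.8,2.4,0.08],[100,-35.6,-3.2,2.6,0.08],[100,-35.9,-1.4,2.9,0.082],[100,-35.7,0.3,3.1,0.082],[100,-35.5,2.2,3.3,0.082],[100,-34.8,3.8,3.5,0.082],[100,-34,5.6,3.7,0.08],[100,-32.8,7,3.8,0.079],[100,-31.5,8.4,3.8,0.076]]
[[100,-29.8,9.5,3.9,0.073],[100,-28,10.3,3.9,0.071],[100,-25.9,11,3.7,0.066],[100,-23.8,11.3,3.7,0.061],[100,-21.4,11.2,3.4,0.057],[100,-18.8,10.8,3.2,0.051],[100,-16.3,10,2.8,0.045],[100,-13.4,9,2.4,0.037],[100,-10.7,7.5,2,0.031],[100,-7.8,5.7,1.5,0.022],[100,-4.7,3.6,0.9,0.014],[100,-1.6,1.2,0.3,0.005]]
[ 0.4775158  -0.19795193  0.2300481   0.85686641] 0.4659796183458719
```

Request:
play_rows(targets=[[100,-1.8,-1.2,0,0.004],[100,-5.3,-3.4,0,0.013],[100,-8.5,-5.4,0.1,0.019],[100,-11.7,-7.2,0.1,0.028],[100,-14.6,-8.7,0.2,0.034],[100,-17.5,-9.9,0.3,0.04],[100,-20.1,-10.8,0.3,0.046],[100,-22.5,-11.2,0.6,0.052],[100,-24.9,-11.4,0.7,0.056],[100,-27,-11.3,0.9,0.061],[100,-28.9,-10.9,1.1,0.066],[100,-30.7,-10,1.3,0.069]])

```text
clock: 1.3
eef_pos: [0.3362, 0.4195, 0.2973]
ee_rot: [3.141, 0.0, 2.332]
wrist_force: [0.5, -0.2, -1.1]
grip_width: 0.0886
```

Request:
play_rows(targets=[[100,-32.2,-9.1,1.6,0.072],[100,-33.4,-7.9,1.8,0.076],[100,-34.4,-6.4,2.1,0.077],[100,-35.2,-4.8,2.4,0.08],[100,-35.6,-3.2,2.6,0.08],[100,-35.9,-1.4,2.9,0.082],[100,-35.7,0.3,3.1,0.082],[100,-35.5,2.2,3.3,0.082],[100,-34.8,3.8,3.5,0.082],[100,-34,5.6,3.7,0.08],[100,-32.8,7,3.8,0.079],[100,-31.5,8.4,3.8,0.076]])

```text
clock: 2.5
eef_pos: [0.4673, 0.0265, 0.2627]
ee_rot: [3.141, -0.001, 1.383]
wrist_force: [-0.0, -0.7, 0.1]
grip_width: 0.0882
```

Request:
play_rows(targets=[[100,-29.8,9.5,3.9,0.073],[100,-28,10.3,3.9,0.071],[100,-25.9,11,3.7,0.066],[100,-23.8,11.3,3.7,0.061],[100,-21.4,11.2,3.4,0.057],[100,-18.8,10.8,3.2,0.051],[100,-16.3,10,2.8,0.045],[100,-13.4,9,2.4,0.037],[100,-10.7,7.5,2,0.031],[100,-7.8,5.7,1.5,0.022],[100,-4.7,3.6,0.9,0.014],[100,-1.6,1.2,0.3,0.005]])

```text
clock: 3.7
eef_pos: [0.4775, -0.1979, 0.2308]
ee_rot: [-3.142, 0.0, 0.856]
wrist_force: [-1.1, -0.9, 0.6]
grip_width: 0.0881
```

Run:
```python
from station import monitor, imaging
import numpy as np,cv2
s=monitor.sense(); print({k:np.round(v,4) for k,v in s.items() if k in("clock","qpos","eef_pos","ee_rot","wrist_force")})
w=imaging.capture("wrist"); print(w["mtx"],w["mount"],w.keys())
np.savez("pics/w1.npz",pos=s["eef_pos"],rot=s["ee_rot"],**{k:np.array(v) for k,v in w.items()})
cv2.imwrite("pics/w1.png",w["color"][:,:,::-1]); print(monitor.sense()["clock"])
```

```text
{'clock': np.float64(3.7), 'qpos': array([-0.1871,  0.4738,  0.6332,  1.9782, -0.3824,  0.8089, -0.0525]), 'eef_pos': array([ 0.4775, -0.1979,  0.2308]), 'ee_rot': array([-3.1416,  0.    ,  0.8559]), 'wrist_force': array([-1.0839, -0.9448,  0.5634])}
[[297.31863964   0.         252.41498159]
 [  0.         297.31863964 198.181318  ]
 [  0.           0.           1.        ]] [[-1.96560423e-04  9.55171355e-01  2.96053446e-01  7.65318992e-02]
 [ 9.99999783e-01  1.79548440e-06  6.58142601e-04 -1.92042722e-04]
 [ 6.28107401e-04  2.96053512e-01 -9.55171149e-01 -8.14220517e-02]
 [ 0.00000000e+00  0.00000000e+00  0.00000000e+00  1.00000000e+00]] dict_keys(['color', 'mtx', 'mount'])
3.75
```

View pics/w1.png

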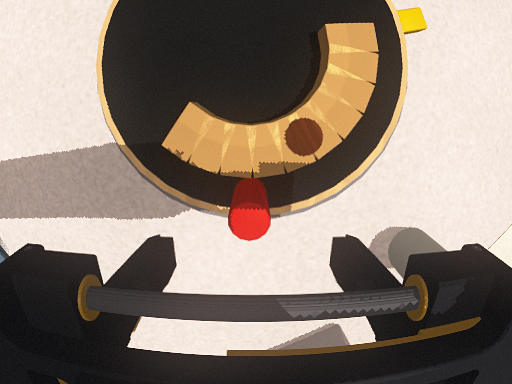

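Wrist view: the post top is near (249,221), the plug (304,137), the pointer (412,20), and the post sits inside the jaws' line. I'll turn these into world positions.

```bash
cat >> h.py <<'E'
def wpt(w,uv,z):
    K=np.array(w["mtx"]); d=np.array([(uv[0]-K[0,2]),(uv[1]-K[1,2])])/K[0,0]; th=np.hypot(*d); 
    v=np.array([d[0]/th*np.sin(th),-d[1]/th*np.sin(th),-np.cos(th)])
    T=np.array(w["mount"]); Rt=R.from_euler("xyz",w["rot"]).as_matrix()
    o=Rt@T[:3,3]+w["pos"]; d=Rt@T[:3,:3]@v
    return o+d*(z-o[2])/d[2]
def rep(n,p,C=None):
    C=globals()["C"] if C is None else C
    d=p[:2]-C; print(n,p.round(4),"r",np.hypot(*d).round(4),"ang",np.arctan2(d[1],d[0]).round(4))
E
python3 - <<'E'
from h import *
w=dict(np.load("pics/w1.npz")); im=w["color"].astype(int); r,g,b=im[...,0],im[...,1],im[...,2]
yel=(r>180)&(g>150)&(b<60); br=(r-b>20)&(r<140)&(g<95)&(r>60)&(g>35)
yy,xx=np.nonzero(yel&(np.arange(512)[None]>395)); print("yel",len(xx),xx.min(),xx.max(),yy.min(),yy.max())
for a,ce in blobs(br,300): print("plug",a,ce); rep(" ",wpt(w,ce,.081))
red=(r>215)&(g<60); 
for a,ce in blobs(red,50): print("redtop",a,ce)
rep("post",wpt(w,(249.5,222),.125))
# rim fit: outer wood rim/mat edge at z=.05
pts=[]
dark=(im.sum(2)<130).astype(np.uint8)
cs,_=cv2.findContours(dark[:230],cv2.RETR_EXTERNAL,cv2.CHAIN_APPROX_NONE); cc=max(cs,key=len)[:,0]
P=np.array([wpt(w,q,.05)[:2] for q in cc if q[1]>2]); rr=np.hypot(*(P-C).T); k=rr>.135; P=P[k]
f=least_squares(lambda p:np.hypot(*(P-p[:2]).T)-p[2],[*C,.14],loss="soft_l1",f_scale=.001); print("C",f.x,len(P),np.std(f.fun))
for q in((428,9),(428,31),(402,11),(407,33),(414,21)): 
    for z in(.022,.03): rep(f"ptr{q}{z}",wpt(w,q,z))
cv2.imwrite("pics/w1c.png",cv2.resize(w["color"][0:60,380:450],None,fx=8,fy=8,interpolation=cv2.INTER_CUBIC)[:,:,::-1])
E
```

```text
yel 519 397 426 8 31
plug 823 [294.48  79.45]
  [ 0.5672 -0.1432  0.081 ] r 0.0406 ang -1.3752
plug 1091 [303.47 136.42]
  [ 0.5438 -0.182   0.081 ] r 0.0801 ang -1.7652
plug 365 [276.81 168.56]
  [ 0.5112 -0.1881  0.081 ] r 0.0974 ang -2.087
plug 545 [ 87.34 296.45]
  [ 0.273 -0.161  0.081] r 0.292 ang -2.943
plug 539 [417.45 296.54]
  [ 0.5421 -0.3946  0.081 ] r 0.2917 ang -1.6298
plug 1728 [364.22 341.53]
  [ 0.4647 -0.4041  0.081 ] r 0.3152 ang -1.8755
redtop 997 [249.64 222.96]
post [ 0.4769 -0.1952  0.125 ] r 0.1234 ang -2.3027
C [ 0.55921832 -0.10197845  0.13960075] 291 0.0016718388166571682
ptr(428, 9)0.022 [ 0.756 -0.17   0.022] r 0.2076 ang -0.3267
ptr(428, 9)0.03 [ 0.7497 -0.1692  0.03  ] r 0.2014 ang -0.3328
ptr(428, 31)0.022 [ 0.7366 -0.1893  0.022 ] r 0.197 ang -0.451
ptr(428, 31)0.03 [ 0.7309 -0.1879  0.03  ] r 0.1912 ang -0.4577
ptr(402, 11)0.022 [ 0.7231 -0.1551  0.022 ] r 0.1718 ang -0.306
ptr(402, 11)0.03 [ 0.7177 -0.1547  0.03  ] r 0.1665 ang -0.3133
ptr(407, 33)0.022 [ 0.7105 -0.177   0.022 ] r 0.1681 ang -0.4532
ptr(407, 33)0.03 [ 0.7054 -0.176   0.03  ] r 0.1632 ang -0.4611
ptr(414, 21)0.022 [ 0.7283 -0.1714  0.022 ] r 0.1821 ang -0.3824
ptr(414, 21)0.03 [ 0.7227 -0.1705  0.03  ] r 0.1767 ang -0.3895
```

View pics/w1c.png

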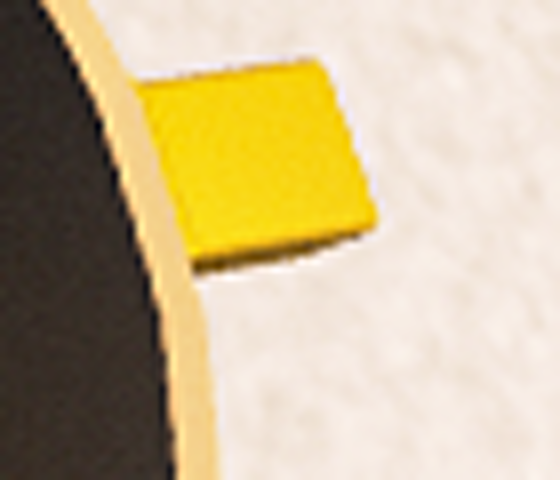

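```bash
sed -i 's/^C=.*/C=np.array([.5593,-.1027])/' h.py
python3 - <<'E'
from h import *
A=np.array([.4775,-.1979,.2305,.8566]); D=np.array([.477,-.1968,.15,.8526])
u=smooth(7)[:,None]; o,e=rows(A,A+(D-A)*u,100); show(o+[[0,0,0,0,0]]*5); print(e)
E
```

```text
[[100,0,-0.1,4.5,0],[100,0.1,-0.1,11.5,0.001],[100,0.1,-0.2,15.7,0.001],[100,0.1,-0.3,17.1,0],[100,0.1,-0.2,15.7,0.001],[100,0.1,-0.1,11.5,0.001],[100,0,-0.1,4.5,-0],[0,0,0,0,0],[0,0,0,0,0],[0,0,0,0,0],[0,0,0,0,0],[0,0,0,0,0]]
[ 0.47699817 -0.19680077  0.15        0.8526    ]
```

Request:
play_rows(targets=[[100,0,-0.1,4.5,0],[100,0.1,-0.1,11.5,0.001],[100,0.1,-0.2,15.7,0.001],[100,0.1,-0.3,17.1,0],[100,0.1,-0.2,15.7,0.001],[100,0.1,-0.1,11.5,0.001],[100,0,-0.1,4.5,0],[0,0,0,0,0],[0,0,0,0,0],[0,0,0,0,0],[0,0,0,0,0],[0,0,0,0,0]], squeeze=5)

```text
clock: 4.95
eef_pos: [0.4773, -0.1964, 0.1507]
ee_rot: [3.141, -0.0, 0.853]
wrist_force: [0.6, -0.0, -0.2]
grip_width: 0.0502
```

Run:
```python
from h import *
n=16; w=1.35*smooth(n); w=np.r_[w,[1.35]*8]; ph=-2.289+np.cumsum(np.r_[w[0]/2,(w[1:]+w[:-1])/2]*.1)
path=np.c_[C[0]+.125*np.cos(ph),C[1]+.125*np.sin(ph),np.full(len(ph),.15),ph+np.pi]
op=[0]*18+[100]*6
o,e=rows([.477,-.1968,.15,.8526],path,op); show([[0,0,0,0,0]]*4+o); print(ph.round(3),e)
```

```text
[[0,0,0,0,0],[0,0,0,0,0],[0,0,0,0,0],[0,0,0,0,0],[0,0,0.1,-0,-0.001],[0,0,0.5,-0,-0.003],[0,0,1.1,-0,-0.01],[0,0,2.1,-0,-0.016],[0,0.1,3.3,-0,-0.027],[0,0.1,4.6,-0,-0.037],[0,0.1,6.1,-0,-0.048],[0,0.2,7.7,-0,-0.062]]
[[0,0.4,9.2,-0,-0.073],[0,0.4,10.8,-0,-0.087],[0,0.6,12.2,-0,-0.098],[0,0.8,13.6,-0,-0.108],[0,0.9,14.7,-0,-0.119],[0,0.9,15.7,-0,-0.125],[0,1.1,16.4,-0,-0.132],[0,1.1,16.7,-0,-0.134],[0,1.2,16.8,-0,-0.135],[0,1.1,16.9,-0,-0.135],[100,1.2,16.8,-0,-0.135],[100,1.1,16.8,-0,-0.135]]
[[100,1.1,16.8,-0,-0.135],[100,1.2,16.9,-0,-0.135],[100,1.1,16.8,-0,-0.135],[100,1.1,16.8,-0,-0.135]]
[-2.288 -2.285 -2.275 -2.259 -2.232 -2.195 -2.147 -2.085 -2.012 -1.925
 -1.827 -1.719 -1.6   -1.475 -1.343 -1.209 -1.074 -0.939 -0.804 -0.669
 -0.534 -0.399 -0.264 -0.129] [ 0.68331004 -0.11878915  0.15        3.0126    ]
```

Request:
play_rows(targets=[[0,0,0,0,0],[0,0,0,0,0],[0,0,0,0,0],[0,0,0,0,0]])

```text
clock: 5.35
eef_pos: [0.4771, -0.1964, 0.1503]
ee_rot: [3.142, -0.0, 0.853]
wrist_force: [-0.6, 0.6, -0.2]
grip_width: 0.0297
```

Gripped (29.7 mm). Spin up.

Request:
play_rows(targets=[[0,0,0.1,0,-0.001],[0,0,0.5,0,-0.003],[0,0,1.1,0,-0.01],[0,0,2.1,0,-0.016],[0,0.1,3.3,0,-0.027],[0,0.1,4.6,0,-0.037],[0,0.1,6.1,0,-0.048],[0,0.2,7.7,0,-0.062],[0,0.4,9.2,0,-0.073],[0,0.4,10.8,0,-0.087]])

```text
clock: 6.35
eef_pos: [0.5165, -0.2198, 0.1503]
ee_rot: [3.142, -0.0, 1.221]
wrist_force: [-0.4, 2.3, -0.6]
grip_width: 0.0297
```

Run:
```python
from h import *
from station import monitor
s=monitor.sense(); print(s["clock"],s["qpos"].round(3),s["dq"].round(2),s["wrist_force"].round(1),s["ee_rot"],s["eef_pos"].round(4)); rep("g",s["eef_pos"])
```

```text
6.35 [-0.002  0.64   0.435  1.897 -0.406  0.691  0.325] [ 0.21  0.1  -0.24 -0.3   0.21  0.11  0.67] [-0.4  2.3 -0.6] [ 3.14156684e+00 -2.26739583e-04  1.22149151e+00] [ 0.5165 -0.2198  0.1503]
g [ 0.5165 -0.2198  0.1503] r 0.1247 ang -1.9208
```

Request:
play_rows(targets=[[0,0.6,12.2,0,-0.098],[0,0.8,13.6,0,-0.108],[0,0.9,14.7,0,-0.119],[0,0.9,15.7,0,-0.125],[0,1.1,16.4,0,-0.132],[0,1.1,16.7,0,-0.134],[0,1.2,16.8,0,-0.135],[0,1.1,16.9,0,-0.135],[100,1.2,16.8,0,-0.135],[100,1.1,16.8,0,-0.135],[100,1.1,16.8,0,-0.135],[100,1.2,16.9,0,-0.135]])

```text
clock: 7.55
eef_pos: [0.6753, -0.1509, 0.1502]
ee_rot: [-3.141, 0.001, 2.749]
wrist_force: [-0.2, -0.2, 0.1]
grip_width: 0.0596
```

Run:
```python
from h import *
from station import monitor
s=monitor.sense(); print(s["clock"],s["grip_width"],s["qpos"].round(3),s["dq"].round(2),s["wrist_force"].round(1),s["ee_rot"],s["eef_pos"].round(4)); rep("g",s["eef_pos"])
# release at t~7.15, post angle -0.939+, w=1.35 ; model decay
def ang(t,t0=7.2,a0=-.939+.0675,w0=1.35):
    dt=t-t0; return a0+(w0+1)*(1-np.exp(-.05*dt))/.05-dt
t=s["clock"]; p0=[*(C+.125*np.array([np.cos(-.399),np.sin(-.399)])),.15,-.399+np.pi]
# next 5 rows: rise 75mm at post
tt=t+.1*np.arange(1,6); a=ang(tt); z=.15+.1*smooth(5)
path=np.c_[C[0]+.125*np.cos(a),C[1]+.125*np.sin(a),z,np.minimum(a+np.pi,-.399+np.pi+.1*np.arange(1,6))]
o,e=rows(p0,path,100); show(o); print(e,a)
```

```text
7.55 0.059569570145029616 [ 0.121  0.779  0.053  1.512 -0.049  0.851  1.369] [-0.02  0.05 -0.33 -0.13  0.31  0.07  0.88] [-0.2 -0.2  0.1] [-3.14144641e+00  5.19277194e-04  2.74926136e+00] [ 0.6753 -0.1509  0.1502]
g [ 0.6753 -0.1509  0.1502] r 0.1256 ang -0.3942
[[100,0.9,15.4,-10.4,-0.1],[100,1.5,16,-24.8,-0.1],[100,1.8,15.9,-29.6,-0.1],[100,2.3,15.7,-24.8,-0.1],[100,2.7,15.5,-10.4,-0.1]]
[ 0.68084069 -0.07370041  0.25        3.24259265] [-0.27580815 -0.14661008 -0.01855514  0.10836237  0.23414812]
```

Request:
play_rows(targets=[[100,0.9,15.4,-10.4,-0.1],[100,1.5,16,-24.8,-0.1],[100,1.8,15.9,-29.6,-0.1],[100,2.3,15.7,-24.8,-0.1],[100,2.7,15.5,-10.4,-0.1]])

```text
clock: 8.05
eef_pos: [0.6824, -0.0731, 0.2532]
ee_rot: [-3.141, 0.004, -3.035]
wrist_force: [0.4, -0.1, -0.3]
grip_width: 0.0881
```

```bash
cat > look.py <<'E'
from h import *
from station import monitor, imaging
def wrist(name):
    s=monitor.sense(); w=imaging.capture("wrist"); w=dict(w,pos=s["eef_pos"],rot=s["ee_rot"]); 
    np.savez(f"pics/{name}.npz",t=s["clock"],**{k:np.array(v) for k,v in w.items()}); cv2.imwrite(f"pics/{name}.png",w["color"][:,:,::-1])
    print("t",s["clock"],"eef",s["eef_pos"].round(4),s["ee_rot"].round(3),"q7",s["qpos"][6].round(2),"w",s["grip_width"].round(3))
    im=w["color"].astype(int); r,g,b=im[...,0],im[...,1],im[...,2]
    for a,ce in blobs((r>150)&(g<70)&(b<70),60): print("red",a,ce,end=" "); rep("",wpt(w,ce,.12))
    for a,ce in blobs((r-b>20)&(r<140)&(g<95)&(r>60)&(g>35),300):
        p=wpt(w,ce,.081)
        if abs(np.hypot(*(p[:2]-C))-.083)<.012: print("plug",a,ce,end=" "); rep("",p)
    return w,s
E
python3 - <<'E'
from look import *
wrist("w2")
c=imaging.capture("top"); s=monitor.sense(); im=c["color"].astype(int); r,g,b=im[...,0],im[...,1],im[...,2]
for a,ce in blobs((r>110)&(g<60)&(b<70)): print("top red",a,ce); rep("",back(c,ce,.125))
np.savez("pics/t2.npz",**c)
E
```

```text
Traceback (most recent call last):
  File "look.py", line 6, in wrist
    print("t",s["clock"],"eef",s["eef_pos"].round(4),s["ee_rot"].round(3),"q7",s["qpos"][6].round(2),"w",s["grip_width"].round(3))
                                                                                                         ^^^^^^^^^^^^^^^^^^^^^
AttributeError: 'float' object has no attribute 'round'
```

View pics/w2.png

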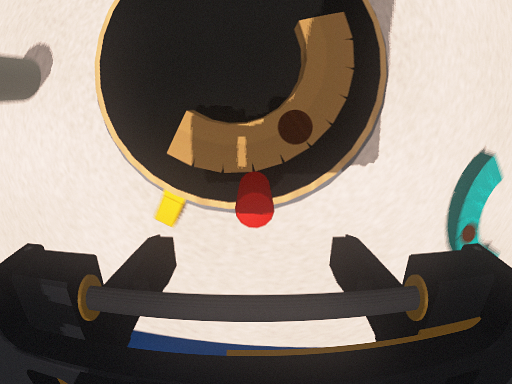

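Wrist view: the post is free at about (254,208), the plug (295,127), the pointer (170,208), the rail centred.

```bash
sed -i 's/s\["grip_width"\].round(3)/round(s["grip_width"],3)/' look.py
python3 - <<'E'
from h import *
from station import monitor
w=dict(np.load("pics/w2.npz")); print(w["t"],monitor.sense()["clock"])
rep("post",wpt(w,(254.5,209),.125)); rep("plug",wpt(w,(295,127),.081)); rep("ptr",wpt(w,(170,208),.03))
im=w["color"].astype(int); r,g,b=im[...,0],im[...,1],im[...,2]
for a,ce in blobs((r>180)&(g>150)&(b<60),60): print("yel",a,ce); rep("",wpt(w,ce,.03)); rep("",wpt(w,ce,.022))
dt=8.05-7.2; print(-.8715+2.35*(1-np.exp(-.05*dt))/.05-dt)
E
```

```text
8.05 8.1
post [ 0.6793 -0.0719  0.125 ] r 0.1239 ang 0.2514
plug [ 0.6178 -0.0436  0.081 ] r 0.0832 ang 0.7907
ptr [ 0.7219 -0.1613  0.03  ] r 0.1728 ang -0.3456
yel 584 [169.53 208.37]
 [ 0.7224 -0.1618  0.03  ] r 0.1735 ang -0.3476
 [ 0.7255 -0.1639  0.022 ] r 0.1771 ang -0.3529
0.23414812051549694
```

```bash
cat > hov.py <<'E'
from look import *
import json,sys
# args: p0 json, t, model(tref,aref,wref), n, blend n, yaw end step
def plug(t,m): dt=t-m[0]; return m[1]+(m[2]+1)*(1-np.exp(-.05*dt))/.05-dt
def plan(p0,t,m,n,nb,z,dyaw=0):
    p0=np.array(p0,float); tt=t+.1*np.arange(1,n+1); a=plug(tt,m); a0=plug(t,m)
    rel0=p0[:2]-C; k=np.arctan2(rel0[1],rel0[0])-a0; k=(k+np.pi)%(2*np.pi)-np.pi; r0=np.hypot(*rel0)
    u=np.ones(n); u[:nb]=smooth(nb)[:n] if nb else 1
    th=a+k*(1-u); r=.083*u+r0*(1-u)
    path=np.c_[C[0]+r*np.cos(th),C[1]+r*np.sin(th),p0[2]+(z-p0[2])*u,p0[3]+dyaw*np.arange(1,n+1)]
    o,e=rows(p0,path,100); show(o); print("end",e.round(5).tolist(),"t",tt[-1].round(3),"plug",a[-1].round(3))
E
python3 -c "
from hov import *
plan([.68084,-.0737,.25,3.2426],8.1,(8.05,.78,1.255),12,12,.23)"
```

```text
[[100,4.2,16.5,0.4,-0],[100,8.7,17.2,1.1,-0],[100,13.1,16.4,1.6,-0],[100,16.9,13.7,2.1,-0],[100,19.5,9.8,2.3,-0],[100,20.6,5.4,2.5,-0],[100,20.2,1,2.5,-0],[100,18.5,-2.7,2.3,-0],[100,16,-5.4,2.1,-0],[100,13.2,-6.8,1.6,-0],[100,10.6,-6.8,1.1,-0],[100,8.6,-6,0.4,-0]]
end [0.50633, -0.03882, 0.23, 3.2426] t 9.3 plug 2.262
```

Request:
play_rows(targets=[[100,4.2,16.5,0.4,0],[100,8.7,17.2,1.1,0],[100,13.1,16.4,1.6,0],[100,16.9,13.7,2.1,0],[100,19.5,9.8,2.3,0],[100,20.6,5.4,2.5,0],[100,20.2,1,2.5,0],[100,18.5,-2.7,2.3,0],[100,16,-5.4,2.1,0],[100,13.2,-6.8,1.6,0],[100,10.6,-6.8,1.1,0],[100,8.6,-6,0.4,0]])

```text
clock: 9.3
eef_pos: [0.5052, -0.0391, 0.2295]
ee_rot: [-3.142, -0.002, -3.042]
wrist_force: [0.7, -0.3, 0.1]
grip_width: 0.0878
```

Run:
```python
from hov import *
wrist("w3"); print("model plug",plug(9.3,(8.05,.78,1.255)))
plan([.50633,-.03882,.23,3.2426],9.35,(8.05,.78,1.255),12,3,.23)
```

```text
t 9.3 eef [ 0.5052 -0.0391  0.2295] [-3.142e+00 -2.000e-03 -3.042e+00] q7 1.61 w 0.088
red 590 [321.8  270.93]  [0.5396 0.0173 0.12  ] r 0.1216 ang 1.7333
plug 2377 [237.28 178.93]  [ 0.4845 -0.0532  0.081 ] r 0.0897 ang 2.5563
model plug 2.262470867112241
[[100,8.2,-6.3,-0,-0],[100,8,-8,-0,-0],[100,6.3,-8.1,-0,-0],[100,4.6,-7.6,-0,-0],[100,3.7,-8,-0,-0],[100,2.8,-8.3,-0,-0],[100,1.9,-8.5,-0,-0],[100,1.1,-8.5,-0,-0],[100,0.1,-8.5,-0,-0],[100,-0.7,-8.4,-0,-0],[100,-1.6,-8.2,-0,-0],[100,-2.3,-7.9,-0,-0]]
end [0.4841, -0.13787, 0.23, 3.2426] t 10.55 plug 3.579
```

View pics/w3.png

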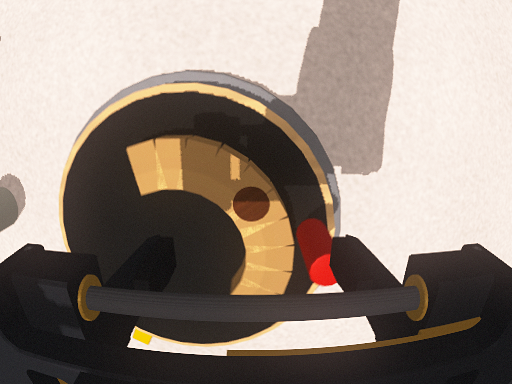

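Wrist view: the plug is at (251,204), straight under the grasp point. The post at (325,270) gives 1.733 rad against the model's 1.737. Following on.

Request:
play_rows(targets=[[100,8.2,-6.3,0,0],[100,8,-8,0,0],[100,6.3,-8.1,0,0],[100,4.6,-7.6,0,0],[100,3.7,-8,0,0],[100,2.8,-8.3,0,0],[100,1.9,-8.5,0,0],[100,1.1,-8.5,0,0],[100,0.1,-8.5,0,0],[100,-0.7,-8.4,0,0],[100,-1.6,-8.2,0,0],[100,-2.3,-7.9,0,0]])

```text
clock: 10.55
eef_pos: [0.4845, -0.1381, 0.2303]
ee_rot: [-3.142, 0.0, -3.04]
wrist_force: [0.8, -0.1, -0.4]
grip_width: 0.0884
```

Run:
```python
from hov import *
w=dict(np.load("pics/w3.npz")); rep("plug9.3",wpt(w,(251,204),.081))
w,s=wrist("w4"); print("model plug",plug(s["clock"],(8.05,.78,1.255)))
im=w["color"].astype(int); r,g,b=im[...,0],im[...,1],im[...,2]
m=(r-b>12)&(r<125)&(g<75)&(r>40); m[:150]=0; m[260:]=0; m[:,:200]=0; m[:,310:]=0
m=cv2.morphologyEx(m.astype(np.uint8),cv2.MORPH_OPEN,np.ones((9,9)))
for a,ce in blobs(m,200): print(a,ce,end=""); rep("",wpt(w,ce,.081))
plan([.4841,-.13787,.23,3.2426],10.6,(8.05,.78,1.255),12,3,.23)
```

```text
plug9.3 [ 0.5044 -0.0402  0.081 ] r 0.0832 ang 2.2923
t 10.55 eef [ 0.4845 -0.1381  0.2303] [-3.142  0.    -3.04 ] q7 1.83 w 0.088
red 177 [311.99 144.06]  [ 0.4263 -0.1047  0.12  ] r 0.1331 ang -3.1263
plug 3175 [268.35 193.11]  [ 0.4735 -0.1261  0.081 ] r 0.089 ang -2.8748
model plug 3.5793896934347496
866 [245.15 207.25] [ 0.4874 -0.1437  0.081 ] r 0.0827 ang -2.6234
1538 [267.14 239.59] [ 0.5147 -0.1223  0.081 ] r 0.0487 ang -2.7282
[[100,-3.5,-8.5,-0,-0],[100,-4.9,-8.8,-0,-0],[100,-5.3,-7.3,-0,-0],[100,-5.2,-5.9,-0,-0],[100,-5.7,-5.3,-0,-0],[100,-6.1,-4.8,-0,-0],[100,-6.5,-4.1,-0,-0],[100,-6.7,-3.4,-0,-0],[100,-7,-2.8,-0,-0],[100,-7.1,-2.1,-0,-0],[100,-7.1,-1.5,-0,-0],[100,-7.2,-0.9,-0,-0]]
end [0.56162, -0.1857, 0.23, 3.2426] t 11.8 plug 4.741
```

Run:
```python
from hov import *
plan([.4841,-.13787,.23,3.2426],10.6,(10.55,3.64,1.03),12,3,.23)
```

```text
[[100,-4.3,-10,-0,-0],[100,-6.6,-11,-0,-0],[100,-6.8,-8.3,-0,-0],[100,-5.9,-5.7,-0,-0],[100,-6.4,-5,-0,-0],[100,-6.8,-4.4,-0,-0],[100,-7,-3.7,-0,-0],[100,-7.3,-2.9,-0,-0],[100,-7.5,-2.2,-0,-0],[100,-7.6,-1.5,-0,-0],[100,-7.6,-0.8,-0,-0],[100,-7.6,-0,-0,-0]]
end [0.57068, -0.18488, 0.23, 3.2426] t 11.8 plug 4.85
```

View pics/w4.png

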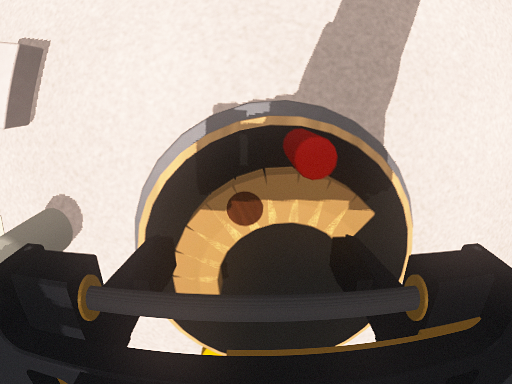

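Wrist view: the plug is at (245,208), as the blob said, and the post top at (316,158). The updated model stands.

Request:
play_rows(targets=[[100,-4.3,-10,0,0],[100,-6.6,-11,0,0],[100,-6.8,-8.3,0,0],[100,-5.9,-5.7,0,0],[100,-6.4,-5,0,0],[100,-6.8,-4.4,0,0],[100,-7,-3.7,0,0],[100,-7.3,-2.9,0,0],[100,-7.5,-2.2,0,0],[100,-7.6,-1.5,0,0],[100,-7.6,-0.8,0,0],[100,-7.6,0,0,0]])

```text
clock: 11.8
eef_pos: [0.5715, -0.1843, 0.2303]
ee_rot: [3.142, 0.0, -3.04]
wrist_force: [-0.5, 0.6, 0.4]
grip_width: 0.0881
```

```bash
cat >> look.py <<'E'
def plugseg(w):
    im=w["color"].astype(int); r,g,b=im[...,0],im[...,1],im[...,2]
    m=(r-b>12)&(r<125)&(g<75)&(r>40); m[:150]=0; m[260:]=0; m[:,:190]=0; m[:,310:]=0
    m=cv2.morphologyEx(m.astype(np.uint8),cv2.MORPH_OPEN,np.ones((9,9)))
    for a,ce in blobs(m,200): print("seg",a,ce,end=""); rep("",wpt(w,ce,.081))
    m=((r>110)&(g<60)&(b<60))
    for a,ce in blobs(m,150): print("redseg",a,ce,end=""); rep("",wpt(w,ce,.12))
E
python3 - <<'E'
from hov import *
m=(10.55,3.64,1.03)
w,s=wrist("w5"); print("model plug",plug(s["clock"],m)-2*np.pi); plugseg(w)
plan([.57068,-.18488,.23,3.2426],11.85,m,12,3,.23)
E
```

```text
t 11.8 eef [ 0.5715 -0.1843  0.2303] [ 3.142  0.    -3.04 ] q7 1.89 w 0.088
red 1298 [203.95 144.39]  [ 0.5207 -0.2211  0.12  ] r 0.1245 ang -1.8859
plug 562 [306.01 113.64]  [ 0.4937 -0.1504  0.081 ] r 0.0811 ang -2.513
plug 2374 [257.39 174.47]  [ 0.546  -0.1828  0.081 ] r 0.0812 ang -1.7351
model plug -1.433355657406704
seg 3168 [214.01 210.91] [ 0.5802 -0.2153  0.081 ] r 0.1145 ang -1.3869
seg 913 [254.6  211.72] [ 0.5775 -0.1818  0.081 ] r 0.0811 ang -1.3446
redseg 1424 [207.29 144.94] [ 0.5209 -0.2188  0.12  ] r 0.1223 ang -1.8901
[[100,-8.4,0.7,-0,-0],[100,-9,1.8,-0,-0],[100,-7.9,2.4,-0,-0],[100,-6.6,2.7,-0,-0],[100,-6.4,3.3,-0,-0],[100,-5.9,3.8,-0,-0],[100,-5.6,4.2,-0,-0],[100,-5.1,4.6,-0,-0],[100,-4.7,5,-0,-0],[100,-4.3,5.3,-0,-0],[100,-3.7,5.5,-0,-0],[100,-3.2,5.8,-0,-0]]
end [0.63657, -0.13287, 0.23, 3.2426] t 13.05 plug 5.911
```

```bash
sed -i 's/^def plug.*/def plug(t,m): dt=t-m[0]; return m[1]+(m[2]+1)*(1-np.exp(-.038*dt))\/.038-dt/' hov.py
python3 - <<'E'
from hov import *
from scipy.optimize import least_squares
T=np.array([8.05,9.3,10.55,11.8]); A=np.array([.78,2.28,3.65,4.93])
f=least_squares(lambda p:plug(T,(10,p[0],p[1]))-A,[3,1.1]); print(f.x,f.fun)
m=(11.8,plug(11.8,(10,*f.x)),(f.x[1]+1)*np.exp(-.038*1.8)-1); print(m)
plan([.57068,-.18488,.23,3.2426],11.85,m,12,3,.23)
E
```

```text
[3.0706684  1.09787711] [-0.00557242  0.00244886  0.01252683 -0.00940327]
(11.8, np.float64(4.92059673079064), np.float64(0.959179833572315))
[[100,-10.4,1,-0,-0],[100,-12.2,3,-0,-0],[100,-9.6,3.8,-0,-0],[100,-6.8,3.6,-0,-0],[100,-6.4,4.1,-0,-0],[100,-6,4.7,-0,-0],[100,-5.4,5.2,-0,-0],[100,-5,5.6,-0,-0],[100,-4.3,6,-0,-0],[100,-3.8,6.3,-0,-0],[100,-3.2,6.6,-0,-0],[100,-2.6,6.8,-0,-0]]
end [0.64028, -0.12084, 0.23, 3.2426] t 13.05 plug 6.062
```

Request:
play_rows(targets=[[100,-10.4,1,0,0],[100,-12.2,3,0,0],[100,-9.6,3.8,0,0],[100,-6.8,3.6,0,0],[100,-6.4,4.1,0,0],[100,-6,4.7,0,0],[100,-5.4,5.2,0,0],[100,-5,5.6,0,0],[100,-4.3,6,0,0],[100,-3.8,6.3,0,0],[100,-3.2,6.6,0,0],[100,-2.6,6.8,0,0]])

```text
clock: 13.05
eef_pos: [0.6405, -0.1197, 0.2303]
ee_rot: [3.142, -0.0, -3.04]
wrist_force: [-0.6, 0.2, 0.0]
grip_width: 0.0879
```

Run:
```python
from hov import *
m=(11.8,4.925,.962)
w,s=wrist("w6"); print("model plug",plug(s["clock"],m)-2*np.pi,"post",plug(s["clock"],m)-2*np.pi-.525); plugseg(w)
plan([.64028,-.12084,.23,3.2426],13.1,m,12,3,.23)
```

```text
t 13.05 eef [ 0.6405 -0.1197  0.2303] [ 3.142 -0.    -3.04 ] q7 1.76 w 0.088
red 755 [158.81 224.84]  [ 0.6499 -0.1865  0.12  ] r 0.1234 ang -0.7465
plug 1189 [245.94 199.32]  [ 0.6365 -0.1253  0.081 ] r 0.0805 ang -0.2843
model plug -0.21302078839570981 post -0.7380207883957098
seg 943 [255.01 203.  ] [ 0.6389 -0.1176  0.081 ] r 0.081 ang -0.185
seg 2905 [246.27 233.72] [ 0.667  -0.1221  0.081 ] r 0.1094 ang -0.1785
redseg 1489 [170.74 212.42] [ 0.6393 -0.1775  0.12  ] r 0.1095 ang -0.7519
[[100,-2.2,8,-0,-0],[100,-1.5,9,-0,-0],[100,-0.6,8.1,-0,-0],[100,0.2,7,-0,-0],[100,0.8,6.9,-0,-0],[100,1.4,6.7,-0,-0],[100,1.8,6.6,-0,-0],[100,2.4,6.3,-0,-0],[100,2.9,6.1,-0,-0],[100,3.3,5.7,-0,-0],[100,3.7,5.5,-0,-0],[100,4.1,5,-0,-0]]
end [0.61591, -0.042, 0.23, 3.2426] t 14.3 plug 7.104
```

Request:
play_rows(targets=[[100,-2.2,8,0,0],[100,-1.5,9,0,0],[100,-0.6,8.1,0,0],[100,0.2,7,0,0],[100,0.8,6.9,0,0],[100,1.4,6.7,0,0],[100,1.8,6.6,0,0],[100,2.4,6.3,0,0],[100,2.9,6.1,0,0],[100,3.3,5.7,0,0],[100,3.7,5.5,0,0],[100,4.1,5,0,0]])

```text
clock: 14.3
eef_pos: [0.6156, -0.0411, 0.2304]
ee_rot: [3.142, -0.0, -3.04]
wrist_force: [-0.7, 1.1, 0.6]
grip_width: 0.088
```

Run:
```python
from hov import *
m=(11.8,4.935,.965)
w,s=wrist("w7"); print("model plug",plug(s["clock"],m)-2*np.pi,"post",plug(s["clock"],m)-2*np.pi-.525); plugseg(w)
plan([.61591,-.042,.23,3.2426],14.35,m,12,3,.23)
```

```text
t 14.3 eef [ 0.6156 -0.0411  0.2304] [ 3.142 -0.    -3.04 ] q7 1.63 w 0.088
red 395 [212.47 288.16]  [ 0.674  -0.0662  0.12  ] r 0.1204 ang 0.308
plug 1492 [265.05 186.3 ]  [ 0.5992 -0.0324  0.081 ] r 0.0808 ang 1.0547
model plug 0.838187949923709 post 0.313187949923709
seg 963 [253.09 201.88] [ 0.6132 -0.0406  0.081 ] r 0.0822 ang 0.8554
seg 2425 [272.9  230.54] [ 0.6369 -0.0214  0.081 ] r 0.1124 ang 0.8088
redseg 1550 [217.31 271.19] [ 0.6579 -0.0632  0.12  ] r 0.1062 ang 0.3814
[[100,5.3,5.6,-0,-0],[100,6.7,5.6,-0,-0],[100,6.2,4.3,-0,-0],[100,5.4,3.2,-0,-0],[100,5.7,2.7,-0,-0],[100,5.7,2.3,-0,-0],[100,5.9,1.8,-0,-0],[100,5.9,1.3,-0,-0],[100,6,1,-0,-0],[100,6,0.4,-0,-0],[100,5.9,0.1,-0,-0],[100,5.8,-0.4,-0,-0]]
end [0.54296, -0.02135, 0.23, 3.2426] t 15.55 plug 8.053
```

Request:
play_rows(targets=[[100,5.3,5.6,0,0],[100,6.7,5.6,0,0],[100,6.2,4.3,0,0],[100,5.4,3.2,0,0],[100,5.7,2.7,0,0],[100,5.7,2.3,0,0],[100,5.9,1.8,0,0],[100,5.9,1.3,0,0],[100,6,1,0,0],[100,6,0.4,0,0],[100,5.9,0.1,0,0],[100,5.8,-0.4,0,0]])

```text
clock: 15.55
eef_pos: [0.5425, -0.021, 0.2303]
ee_rot: [-3.142, 0.0, -3.04]
wrist_force: [-0.8, -1.1, 0.1]
grip_width: 0.0884
```

Run:
```python
from hov import *
m=(11.8,4.94,.965)
w,s=wrist("w8"); print("model plug",plug(s["clock"],m)-2*np.pi,"post",plug(s["clock"],m)-2*np.pi-.525); plugseg(w)
plan([.54296,-.02135,.23,3.2426],15.6,m,12,3,.23)
```

```text
t 15.55 eef [ 0.5425 -0.021   0.2303] [-3.142  0.    -3.04 ] q7 1.59 w 0.088
red 278 [290.92 289.65]  [0.5962 0.0147 0.12  ] r 0.1231 ang 1.266
plug 1612 [250.72 184.04]  [ 0.5255 -0.0239  0.081 ] r 0.0857 ang 1.9766
model plug 1.7746161616551284 post 1.2496161616551285
seg 957 [252.08 204.86] [ 0.5428 -0.0211  0.081 ] r 0.0833 ang 1.7698
seg 1424 [290.6  234.99] [0.5666 0.0144 0.081 ] r 0.1173 ang 1.5087
redseg 1558 [285.81 271.06] [0.5795 0.0081 0.12  ] r 0.1126 ang 1.3901
[[100,6.6,-0.9,-0,-0],[100,7.2,-1.6,-0,-0],[100,6.2,-2,-0,-0],[100,5.3,-2.1,-0,-0],[100,5,-2.4,-0,-0],[100,4.8,-2.7,-0,-0],[100,4.6,-3,-0,-0],[100,4.3,-3.2,-0,-0],[100,4.1,-3.5,-0,-0],[100,3.8,-3.8,-0,-0],[100,3.5,-3.9,-0,-0],[100,3.2,-4.1,-0,-0]]
end [0.48801, -0.06029, 0.23, 3.2426] t 16.8 plug 8.888
```

Request:
play_rows(targets=[[100,6.6,-0.9,0,0],[100,7.2,-1.6,0,0],[100,6.2,-2,0,0],[100,5.3,-2.1,0,0],[100,5,-2.4,0,0],[100,4.8,-2.7,0,0],[100,4.6,-3,0,0],[100,4.3,-3.2,0,0],[100,4.1,-3.5,0,0],[100,3.8,-3.8,0,0],[100,3.5,-3.9,0,0],[100,3.2,-4.1,0,0]])

```text
clock: 16.8
eef_pos: [0.4878, -0.0603, 0.2303]
ee_rot: [-3.142, 0.0, -3.04]
wrist_force: [-0.7, -0.3, 0.1]
grip_width: 0.0883
```

Run:
```python
from hov import *
m=(11.8,4.94,.965)
w,s=wrist("w9"); print("model plug",plug(s["clock"],m)-2*np.pi,"post",plug(s["clock"],m)-2*np.pi-.525); plugseg(w)
for t in (20,22,23,24,25,26,27,28): print(t,plug(t,m)-4*np.pi-.525,1.965*np.exp(-.038*(t-11.8))-1)
# go to waiting pose above post circle at -0.9
a=-.9; A=np.array([.48801,-.06029,.23,3.2426]); D=np.array([C[0]+.125*np.cos(a),C[1]+.125*np.sin(a),.23,a+np.pi])
o,e=rows(A,A+(D-A)*smooth(20)[:,None],100); show(o); print(e)
```

```text
t 16.8 eef [ 0.4878 -0.0603  0.2303] [-3.142  0.    -3.04 ] q7 1.67 w 0.088
red 66 [328.67 251.44]  [ 0.5058 -0.0015  0.12  ] r 0.1144 ang 2.0573
plug 2420 [241.27 187.55]  [ 0.4744 -0.0705  0.081 ] r 0.0908 ang 2.7787
model plug 2.6048489507491794 post 2.0798489507491795
seg 931 [255.27 206.09] [ 0.4889 -0.0576  0.081 ] r 0.0836 ang 2.5721
seg 279 [253.11 251.37] [ 0.5305 -0.0552  0.081 ] r 0.0556 ang 2.1151
redseg 1284 [328.45 226.34] [ 0.4859 -0.0058  0.12  ] r 0.1216 ang 2.2191
20 -2.507137865218693 0.4389191555326619
22 -1.7359388584752629 0.3336135932764115
23 -1.4273459931911154 0.28388706439561395
24 -1.1675467074241879 0.23601469153647048
25 -0.9547216320908639 0.1899273386738043
26 -0.7871192370301309 0.14555844766149661
27 -0.663053301489606 0.1028439421109566
28 -0.5809004789297788 0.06172213485368294
[[100,-1,-1.1,-0,0.007],[100,-2.8,-3.2,-0,0.021],[100,-4.5,-5,-0,0.033],[100,-6.2,-6.3,-0,0.043],[100,-7.8,-7.3,-0,0.052],[100,-9.4,-7.9,-0,0.06],[100,-10.7,-8,-0,0.066],[100,-12.1,-7.8,-0,0.07],[100,-13.1,-7.3,-0,0.074],[100,-13.9,-6.3,-0,0.075],[100,-14.4,-5.4,-0,0.074],[100,-14.4,-4.1,-0,0.074]]
[[100,-14.1,-3,-0,0.07],[100,-13.3,-1.8,-0,0.066],[100,-12.2,-0.9,-0,0.06],[100,-10.7,-0.1,-0,0.052],[100,-8.8,0.3,-0,0.043],[100,-6.7,0.6,-0,0.033],[100,-4.2,0.5,-0,0.021],[100,-1.5,0.2,-0,0.007]]
[ 0.63701848 -0.20060598  0.23        2.2416    ]
```

Request:
play_rows(targets=[[100,-1,-1.1,0,0.007],[100,-2.8,-3.2,0,0.021],[100,-4.5,-5,0,0.033],[100,-6.2,-6.3,0,0.043],[100,-7.8,-7.3,0,0.052],[100,-9.4,-7.9,0,0.06],[100,-10.7,-8,0,0.066],[100,-12.1,-7.8,0,0.07],[100,-13.1,-7.3,0,0.074],[100,-13.9,-6.3,0,0.075],[100,-14.4,-5.4,0,0.074],[100,-14.4,-4.1,0,0.074]])

```text
clock: 18.05
eef_pos: [0.5856, -0.1517, 0.2302]
ee_rot: [-3.141, 0.0, 2.589]
wrist_force: [0.7, 0.3, 0.3]
grip_width: 0.0883
```

Request:
play_rows(targets=[[100,-14.1,-3,0,0.07],[100,-13.3,-1.8,0,0.066],[100,-12.2,-0.9,0,0.06],[100,-10.7,-0.1,0,0.052],[100,-8.8,0.3,0,0.043],[100,-6.7,0.6,0,0.033],[100,-4.2,0.5,0,0.021],[100,-1.5,0.2,0,0.007]])

```text
clock: 18.85
eef_pos: [0.6373, -0.2004, 0.2302]
ee_rot: [-3.142, 0.0, 2.241]
wrist_force: [0.1, -0.2, -0.6]
grip_width: 0.0879
```

Request:
play_rows(targets=[[100,0,0,0,0],[100,0,0,0,0],[100,0,0,0,0],[100,0,0,0,0],[100,0,0,0,0],[100,0,0,0,0],[100,0,0,0,0],[100,0,0,0,0],[100,0,0,0,0],[100,0,0,0,0],[100,0,0,0,0],[100,0,0,0,0]])

```text
clock: 20.05
eef_pos: [0.6371, -0.2001, 0.2303]
ee_rot: [3.142, 0.0, 2.242]
wrist_force: [0.3, -0.3, -0.0]
grip_width: 0.0882
```

Request:
play_rows(targets=[[100,0,0,0,0],[100,0,0,0,0],[100,0,0,0,0],[100,0,0,0,0],[100,0,0,0,0],[100,0,0,0,0],[100,0,0,0,0],[100,0,0,0,0],[100,0,0,0,0],[100,0,0,0,0],[100,0,0,0,0],[100,0,0,0,0]])

```text
clock: 21.25
eef_pos: [0.6371, -0.2001, 0.2303]
ee_rot: [3.142, -0.0, 2.242]
wrist_force: [-0.2, -0.2, 0.2]
grip_width: 0.088
```

Request:
play_rows(targets=[[100,0,0,0,0],[100,0,0,0,0],[100,0,0,0,0],[100,0,0,0,0],[100,0,0,0,0],[100,0,0,0,0]])

```text
clock: 21.85
eef_pos: [0.6371, -0.2001, 0.2304]
ee_rot: [3.142, 0.0, 2.242]
wrist_force: [-0.1, 1.0, -0.7]
grip_width: 0.0881
```

Run:
```python
from hov import *
m=(11.8,4.94,.965)
w,s=wrist("w10"); t=s["clock"]; print("model post",plug(t,m)-4*np.pi-.525); plugseg(w)
```

```text
t 21.85 eef [ 0.6371 -0.2001  0.2304] [3.142 0.    2.242] q7 1.02 w 0.088
red 1016 [101.98 143.82]  [ 0.5182 -0.221   0.12  ] r 0.1253 ang -1.9053
plug 452 [326.   130.69]  [ 0.6444 -0.1165  0.081 ] r 0.0862 ang -0.1602
plug 1635 [214.75 147.41]  [ 0.5847 -0.1817  0.081 ] r 0.083 ang -1.2604
model post -1.786552102050853
seg 1603 [283.22 190.62] [ 0.6492 -0.1755  0.081 ] r 0.1157 ang -0.6808
seg 721 [214.18 195.2 ] [ 0.6077 -0.2134  0.081 ] r 0.1208 ang -1.1589
redseg 1728 [111.75 139.96] [ 0.5232 -0.2141  0.12  ] r 0.1171 ang -1.8838
```

View pics/w10.png

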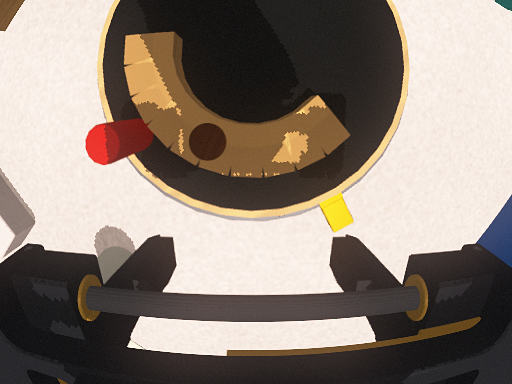

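Wrist view: the post top is at (103,144) and approaching, the plug (207,141), the pointer (337,212), the rail still centred. I'll work out angle and rate and plan the meeting.

Run:
```python
from hov import *
from scipy.optimize import least_squares
w=dict(np.load("pics/w10.npz")); rep("post",wpt(w,(103,144),.125)); rep("plug",wpt(w,(207,141),.081))
im=w["color"].astype(int); r,g,b=im[...,0],im[...,1],im[...,2]
for a,ce in blobs((r>180)&(g>150)&(b<60),60): print("yel",a,ce); rep("",wpt(w,ce,.03)); rep("",wpt(w,ce,.022))
for n in("w1","w2"): 
    w=dict(np.load(f"pics/{n}.npz"))
T=np.array([8.05,9.3,10.55,11.8,13.05,14.3,15.55,16.8,21.85]); A=np.array([.78,2.28,3.65,4.93,6.083,7.13,8.06,8.87,4*np.pi-1.895+.525])
def md(p,t): dt=t-10; return p[0]+(p[1]+p[3])*(1-np.exp(-p[2]*dt))/p[2]-p[3]*dt
f=least_squares(lambda p:md(p,T)-A,[3,1.1,.04,1]); print(f.x,f.fun.round(3))
for t in np.arange(22,27,.5): print(t,md(f.x,t)-4*np.pi-.525)
```

```text
post [ 0.5208 -0.2186  0.125 ] r 0.1221 ang -1.8919
plug [ 0.5767 -0.1814  0.081 ] r 0.0806 ang -1.3529
yel 725 [336.09 212.13]
 [ 0.7207 -0.1664  0.03  ] r 0.1735 ang -0.3757
 [ 0.7244 -0.1671  0.022 ] r 0.1772 ang -0.3719
[3.06801972 1.10049519 0.01932269 2.80304324] [-0.003 -0.001  0.012 -0.002 -0.003 -0.008 -0.005  0.011 -0.001]
22.0 -1.8516435581716535
22.5 -1.7127728362004873
23.0 -1.5887127179827316
23.5 -1.4793208021460074
24.0 -1.3844560564823865
24.5 -1.3039788047839962
25.0 -1.2377507138053345
25.5 -1.1856347803509606
26.0 -1.147495318487246
26.5 -1.1231979468771356
```

```bash
cat >> hov.py <<'E'
PM=[3.06801972,1.10049519,.01932269,2.80304324]
def post(t): p=PM; dt=t-10; return p[0]+(p[1]+p[3])*(1-np.exp(-p[2]*dt))/p[2]-p[3]*dt-4*np.pi-.525
def planpost(p0,t,n,z,corr=0.,blend=True):
    p0=np.array(p0,float); tt=t+.1*np.arange(1,n+1); a=post(tt)+corr; d=p0[:2]-C; k=np.arctan2(d[1],d[0])-(post(t)+corr); u=smooth(n)
    th=a+k*(1-u); path=np.c_[C[0]+.125*np.cos(th),C[1]+.125*np.sin(th),p0[2]+(z-p0[2])*u,th+np.pi]
    o,e=rows(p0,path,100); show(o); print("end",e.round(5).tolist(),tt[-1],th[-1])
E
python3 -c "
from hov import *
planpost([.63702,-.20061,.23,2.2416],21.9,12,.215)"
```

```text
[[100,0,1.3,0.3,-0.01],[100,0.1,-3.1,0.8,0.024],[100,0.1,-6.5,1.2,0.052],[100,0.4,-9.2,1.6,0.074],[100,0.4,-10.9,1.7,0.087],[100,0.6,-11.8,1.9,0.095],[100,0.6,-12,1.9,0.096],[100,0.5,-11.1,1.7,0.089],[100,0.3,-9.5,1.6,0.076],[100,0.2,-7.1,1.2,0.057],[100,0.1,-3.7,0.8,0.029],[100,-0,0.5,0.3,-0.003]]
end [0.55998, -0.22768, 0.215, 1.5756] 23.099999999999998 -1.5656645763028592
```

Request:
play_rows(targets=[[100,0,1.3,0.3,-0.01],[100,0.1,-3.1,0.8,0.024],[100,0.1,-6.5,1.2,0.052],[100,0.4,-9.2,1.6,0.074],[100,0.4,-10.9,1.7,0.087],[100,0.6,-11.8,1.9,0.095],[100,0.6,-12,1.9,0.096],[100,0.5,-11.1,1.7,0.089],[100,0.3,-9.5,1.6,0.076],[100,0.2,-7.1,1.2,0.057],[100,0.1,-3.7,0.8,0.029],[100,0,0.5,0.3,-0.003]])

```text
clock: 23.1
eef_pos: [0.5597, -0.2273, 0.2153]
ee_rot: [-3.141, 0.0, 1.575]
wrist_force: [0.5, -0.2, 0.1]
grip_width: 0.0884
```

Run:
```python
from hov import *
w,s=wrist("w11"); t=s["clock"]; print("model post",post(t)); plugseg(w)
im=w["color"].astype(int); r,g,b=im[...,0],im[...,1],im[...,2]
for a,ce in blobs((r>200)&(g<60)&(b<60),100): print("bright red",a,ce); rep("",wpt(w,ce,.123))
planpost([.55998,-.22768,.215,1.5756],23.15,8,.15)
```

```text
t 23.1 eef [ 0.5597 -0.2273  0.2153] [-3.141  0.     1.575] q7 0.54 w 0.088
red 1351 [261.28 230.66]  [ 0.5651 -0.2273  0.12  ] r 0.1247 ang -1.5247
plug 1243 [314.28 137.59]  [ 0.6045 -0.1706  0.081 ] r 0.0816 ang -0.9843
plug 592 [188.57 144.48]  [ 0.512  -0.1761  0.081 ] r 0.0874 ang -2.1434
model post -1.5656645763028663
seg 3163 [254.38 195.94] [ 0.5607 -0.2156  0.081 ] r 0.1129 ang -1.5582
redseg 2207 [259.82 217.86] [ 0.564  -0.2184  0.12  ] r 0.1158 ang -1.5303
bright red 150 [261.26 216.99]
 [ 0.5648 -0.2167  0.123 ] r 0.1141 ang -1.5226
[[100,0,2.8,2.8,-0.023],[100,0,2.9,7.4,-0.023],[100,0.1,2.8,10.4,-0.023],[100,0,2.8,11.9,-0.022],[100,0,2.8,11.9,-0.022],[100,0.1,2.6,10.4,-0.021],[100,-0,2.5,7.4,-0.02],[100,0,2.3,2.8,-0.019]]
end [0.58137, -0.22576, 0.15, 1.7486] 23.95 -1.3932918625148445
```

Run:
```python
from hov import *
planpost([.55998,-.22768,.215,1.5756],23.15,8,.15,corr=.04)
print([post(t)+.04 for t in (23.95,24.5,25)])
```

```text
[[100,0,3,2.8,-0.025],[100,0.1,3.5,7.4,-0.027],[100,0,3.6,10.4,-0.03],[100,0.1,3.7,11.9,-0.029],[100,0,3.7,11.9,-0.03],[100,0.1,3.4,10.4,-0.027],[100,0,3.1,7.4,-0.024],[100,0,2.5,2.8,-0.021]]
end [0.58628, -0.22479, 0.15, 1.7886] 23.95 -1.3532918625148445
[np.float64(-1.3532918625148445), np.float64(-1.2639777989043712), np.float64(-1.1977496438395225)]
```

Request:
play_rows(targets=[[100,0,3,2.8,-0.025],[100,0.1,3.5,7.4,-0.027],[100,0,3.6,10.4,-0.03],[100,0.1,3.7,11.9,-0.029],[100,0,3.7,11.9,-0.03],[100,0.1,3.4,10.4,-0.027],[100,0,3.1,7.4,-0.024],[100,0,2.5,2.8,-0.021],[0,0,2.2,0,-0.018],[0,0,2.2,0,-0.018],[0,0,2.1,0,-0.017],[0,0,2.1,0,-0.017]], squeeze=5)

```text
clock: 24.35
eef_pos: [0.5951, -0.2223, 0.1508]
ee_rot: [3.141, 0.0, 1.86]
wrist_force: [0.4, 0.5, 0.1]
grip_width: 0.0578
```

Request:
play_rows(targets=[[0,0,2,0,-0.016],[0,0,2,0,-0.016],[0,0,2,0,-0.016],[0,0,2,0,-0.016],[0,0,2,0,-0.016],[0,0,2,0,-0.016],[0,0,1.5,0,-0.012],[0,0,1,0,-0.008],[0,0,0.5,0,-0.004],[0,0,0,0,0]])

```text
clock: 25.35
eef_pos: [0.6088, -0.2172, 0.1503]
ee_rot: [-3.142, -0.0, 1.979]
wrist_force: [-1.0, 0.6, 0.1]
grip_width: 0.0301
```

Run:
```python
from look import *
w,s=wrist("w12"); print(s["wrist_force"].round(1)); rep("g",s["eef_pos"])
im=w["color"].astype(int); r,g,b=im[...,0],im[...,1],im[...,2]
for a,ce in blobs((r>180)&(g>150)&(b<60),60): print("yel",a,ce); rep("",wpt(w,ce,.03)); rep("",wpt(w,ce,.022))
```

```text
t 25.35 eef [ 0.6088 -0.2172  0.1503] [-3.142 -0.     1.979] q7 0.85 w 0.03
red 74 [254.36 267.08]  [ 0.605  -0.2068  0.12  ] r 0.1137 ang -1.157
plug 641 [166.37 152.22]  [ 0.5452 -0.1844  0.081 ] r 0.0829 ang -1.7417
plug 2201 [334.36 151.45]  [ 0.6258 -0.1491  0.081 ] r 0.0811 ang -0.6091
plug 340 [250.77 177.77]  [ 0.5915 -0.1797  0.081 ] r 0.0835 ang -1.1753
[-1.   0.6  0.1]
g [ 0.6088 -0.2172  0.1503] r 0.1247 ang -1.1624
yel 896 [406.73 213.88]
 [ 0.7209 -0.1673  0.03  ] r 0.1741 ang -0.3802
 [ 0.7266 -0.1681  0.022 ] r 0.1796 ang -0.3727
```

Run:
```python
from h import *
for n in("w1","w2","w10","w12"):
    w=dict(np.load(f"pics/{n}.npz")); im=w["color"].astype(int); r,g,b=im[...,0],im[...,1],im[...,2]
    m=((r>190)&(g>160)&(b<80)).astype(np.uint8); k,l,st,_=cv2.connectedComponentsWithStats(m); i=1+np.argmax(st[1:,4]); yy,xx=np.nonzero(l==i)
    for z in(.022,.03,.036):
        P=np.array([wpt(w,q,z)[:2] for q in zip(xx,yy)])-C; rr=np.hypot(*P.T); a0=np.arctan2(*P.mean(0)[::-1])
        def off(a): return P@[-np.sin(a),np.cos(a)]
        f=least_squares(lambda q:[np.ptp(np.percentile(off(q[0]),[1,99])) and (np.percentile(off(q[0])[(P@[np.cos(q[0]),np.sin(q[0])])>.172],[2,98]).mean())],[a0])
        a=f.x[0]; print(n,z,"rmax",rr.max().round(4),"width",np.ptp(np.percentile(off(a),[1,99])).round(4),"ang",a.round(4))
```

```text
w1 0.022 rmax 0.197 width 0.0244 ang -0.3721
w1 0.03 rmax 0.1911 width 0.0237 ang -0.3788
w1 0.036 rmax 0.1868 width 0.0232 ang -0.3851
w2 0.022 rmax 0.197 width 0.0235 ang -0.3537
w2 0.03 rmax 0.193 width 0.023 ang -0.3492
w2 0.036 rmax 0.1899 width 0.0226 ang -0.3456
w10 0.022 rmax 0.1972 width 0.0244 ang -0.3712
w10 0.03 rmax 0.1928 width 0.0237 ang -0.3749
w10 0.036 rmax 0.1896 width 0.0233 ang -0.3776
w12 0.022 rmax 0.1969 width 0.0245 ang -0.3712
w12 0.03 rmax 0.1907 width 0.0236 ang -0.3783
w12 0.036 rmax 0.1861 width 0.0228 ang -0.3842
```

Run:
```python
from h import *
a0=-1.162; n=24; u=smooth(n); ph=a0+.80*u
p0=[C[0]+.125*np.cos(a0),C[1]+.125*np.sin(a0),.15,1.979]
path=np.c_[C[0]+.125*np.cos(ph),C[1]+.125*np.sin(ph),np.full(n,.15),1.979+.8*u]
o,e=rows(p0,path,0); show(o); print(e)
```

```text
[[0,0,0.5,-0,-0.004],[0,0,1.5,-0,-0.012],[0,0,2.3,-0,-0.018],[0,0.1,3.1,-0,-0.025],[0,0,3.8,-0,-0.031],[0,0.1,4.4,-0,-0.035],[0,0.1,5,-0,-0.039],[0,0.1,5.3,-0,-0.043],[0,0.2,5.7,-0,-0.046],[0,0.1,6,-0,-0.048],[0,0.2,6.2,-0,-0.049],[0,0.1,6.2,-0,-0.05]]
[[0,0.2,6.2,-0,-0.05],[0,0.1,6.2,-0,-0.049],[0,0.2,5.9,-0,-0.048],[0,0.1,5.8,-0,-0.046],[0,0.1,5.3,-0,-0.043],[0,0.1,5,-0,-0.039],[0,0.1,4.4,-0,-0.035],[0,0.1,3.8,-0,-0.031],[0,0,3.1,-0,-0.025],[0,0,2.3,-0,-0.018],[0,0.1,1.5,-0,-0.012],[0,-0,0.5,-0,-0.004]]
[ 0.67616813 -0.14693724  0.15        2.779     ]
```

Request:
play_rows(targets=[[0,0,0.5,0,-0.004],[0,0,1.5,0,-0.012],[0,0,2.3,0,-0.018],[0,0.1,3.1,0,-0.025],[0,0,3.8,0,-0.031],[0,0.1,4.4,0,-0.035],[0,0.1,5,0,-0.039],[0,0.1,5.3,0,-0.043],[0,0.2,5.7,0,-0.046],[0,0.1,6,0,-0.048],[0,0.2,6.2,0,-0.049],[0,0.1,6.2,0,-0.05]])

```text
clock: 26.6
eef_pos: [0.6501, -0.1887, 0.1503]
ee_rot: [3.141, 0.0, 2.383]
wrist_force: [-0.0, 0.6, 0.3]
grip_width: 0.0298
```

Request:
play_rows(targets=[[0,0.2,6.2,0,-0.05],[0,0.1,6.2,0,-0.049],[0,0.2,5.9,0,-0.048],[0,0.1,5.8,0,-0.046],[0,0.1,5.3,0,-0.043],[0,0.1,5,0,-0.039],[0,0.1,4.4,0,-0.035],[0,0.1,3.8,0,-0.031],[0,0,3,0,-0.024],[0,0,2,0,-0.016],[0,0.1,1,0,-0.007],[0,0,0.3,0,-0.001]])

```text
clock: 27.8
eef_pos: [0.6761, -0.1481, 0.1504]
ee_rot: [-3.142, 0.001, 2.768]
wrist_force: [4.6, -2.7, -3.9]
grip_width: 0.0296
```

Request:
play_rows(targets=[[0,0,0,0,0],[0,0,0,0,0],[0,0,0,0,0]])

```text
clock: 28.1
eef_pos: [0.676, -0.1482, 0.1504]
ee_rot: [-3.141, 0.001, 2.768]
wrist_force: [3.6, -1.7, -4.8]
grip_width: 0.0298
```

Run:
```python
from look import *
w,s=wrist("w13"); print(s["wrist_force"].round(1)); rep("g",s["eef_pos"])
```

```text
t 28.1 eef [ 0.676  -0.1482  0.1504] [-3.141e+00  1.000e-03  2.768e+00] q7 1.38 w 0.03
plug 3827 [299.49 174.09]  [ 0.6447 -0.1095  0.081 ] r 0.0857 ang -0.0796
[ 3.6 -1.7 -4.8]
g [ 0.676  -0.1482  0.1504] r 0.1253 ang -0.372
```

Request:
play_rows(targets=[[100,0,0,0,0],[100,0,0,0,0],[100,0,0,0,0],[100,0,0,0,0],[100,0,0,0,0],[100,0,0,0,0],[100,0,0,0,0],[100,0,0,-10,0],[100,0,0,-20,0],[100,0,0,-30,0],[100,0,0,-30,0],[100,0,0,-20,0]])

```text
clock: 29.35
eef_pos: [0.6764, -0.148, 0.2637]
ee_rot: [3.141, 0.003, 2.768]
wrist_force: [0.2, -0.1, 0.4]
grip_width: 0.0879
```

Request:
play_rows(targets=[[100,10,0,-10,0],[100,20,0,-10,0],[100,30,0,0,0],[100,20,0,0,0],[100,10,0,0,0],[100,0,0,0,0],[100,0,0,0,0]])

```text
clock: 30.05
eef_pos: [0.5923, -0.1151, 0.2804]
ee_rot: [3.142, 0.001, 2.768]
wrist_force: [0.9, -0.3, 0.4]
grip_width: 0.0878
```

Run:
```python
from look import *
w,s=wrist("w14")
c=imaging.capture("top"); cv2.imwrite("pics/t14.png",c["color"][:,:,::-1]); np.savez("pics/t14.npz",**c)
im=w["color"].astype(int); r,g,b=im[...,0],im[...,1],im[...,2]
for a,ce in blobs((r>190)&(g>160)&(b<80),60): print("yel",a,ce); rep("",wpt(w,ce,.02))
```

```text
t 30.05 eef [ 0.5923 -0.1151  0.2804] [3.142e+00 1.000e-03 2.768e+00] q7 1.33 w 0.088
red 422 [252.11 286.77]  [ 0.6741 -0.1476  0.12  ] r 0.1233 ang -0.3725
plug 604 [293.67 220.79]  [ 0.6396 -0.0884  0.081 ] r 0.0816 ang 0.1756
```

View pics/w14.png

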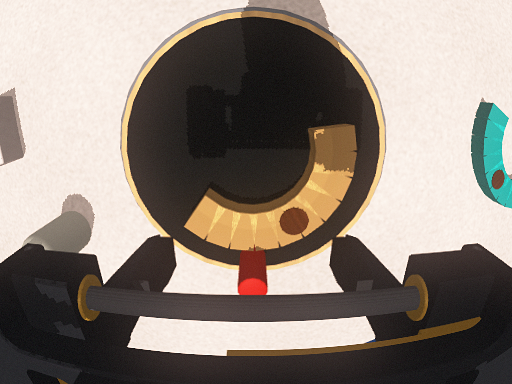

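Wrist view: the post is free at (252,287), the plug (294,221), the rail centred. The pointer is hidden by the gripper, so I'll move outward to see both.

Request:
play_rows(targets=[[100,-10,0,0,0],[100,-25,0,0,0],[100,-35,0,0,0],[100,-40,0,0,0],[100,-35,0,0,0],[100,-20,0,0,0],[100,-8,0,0,0],[100,0,0,0,0],[100,0,0,0,0]])

```text
clock: 31.05
eef_pos: [0.7525, -0.1779, 0.2801]
ee_rot: [3.142, -0.001, 2.768]
wrist_force: [-0.0, -1.1, -0.5]
grip_width: 0.0882
```

Run:
```python
from look import *
w,s=wrist("w15")
im=w["color"].astype(int); r,g,b=im[...,0],im[...,1],im[...,2]
for a,ce in blobs((r>190)&(g>160)&(b<80),60): print("yel",a,ce); rep("",wpt(w,ce,.02))
plugseg(w)
cs=np.nonzero(((im.sum(2)<130)[:200]).astype(np.uint8))
```

```text
t 31.05 eef [ 0.7525 -0.1779  0.2801] [ 3.142e+00 -1.000e-03  2.768e+00] q7 1.4 w 0.088
plug 4227 [291.12  44.89]  [ 0.6359 -0.0935  0.081 ] r 0.0772 ang 0.1193
yel 495 [252.24 153.76]
 [ 0.7289 -0.1688  0.02  ] r 0.182 ang -0.3717
```

View pics/w15.png

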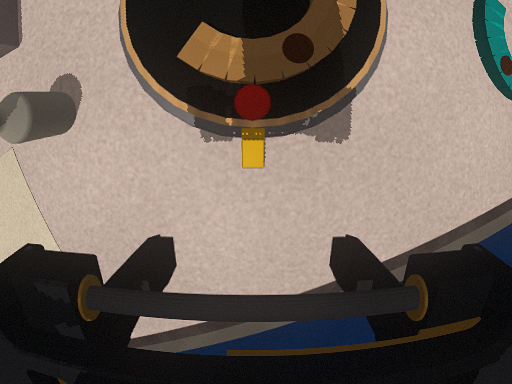

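Wrist view: the post top at (253,102) and the pointer at (253,150) line up, and nothing touches. Handing in.

```bash
python3 -c "
from station import ctrl,monitor
print(ctrl.hand_in(), monitor.sense()['clock'])"
```

```text
the job is handed in; nothing more can be done
the job is handed in; nothing more can be done
```

The job is handed in, after about 31 s of the allowed 67 s. No verdict was reported.

- **Spin:** I gripped the red post, spun the turntable up smoothly counter-clockwise to about 1.35 rad/s (one turn in about 4.7 s), and let go while moving with it.
- **Hover:** The gripper stayed above the plug for about 7.5 s untouched, from t = 9.3 to 16.8 s. Wrist pictures taken about every 1.25 s showed it within about 8 mm sideways. Its height was about 10 cm above the plug.
- **Stop and park:** I let it slow down to roughly 0.2 rad/s, took hold of the post again, brought it to rest, turned it to the pointer and let go.

**Last checks:**
- In the final wrist picture the post and the pointer line up, both in column 253. The angles agree: post −0.3725 rad, pointer −0.372 rad.
- The rail is still centred and flat in the wrist pictures, and the gripper is well clear.
- The wrist force never read above about 7 N in the readings I took.

**What disagreed:**
- The turntable did not slow as the nominal drag predicted, at first losing speed more slowly. I corrected the prediction twice from the pictures.
- One earlier pointer reading, taken with the arm still moving, was about 0.02 rad off, and I set it aside.

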